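Set the strainer lid to its vent position and hold it

ROBOT

A 7-joint arm with a two-finger parallel gripper is mounted at the origin on a cart in front of the work surface, level with it; the furniture and walls round the work are solid. World frame = base frame: x ahead of the robot, y to its left, z up, the work surface at z = 0. Lengths are in m, angles in degrees, forces in N, time in s.
With the tool pointing down it reaches from about 0.425 to 0.95 m from the base axis. Payload 16.7 kg.
Tool frame: the origin (TCP) lies at the very end of the fingers, on their centre line; the grasp point (between the pads) lies 19 mm behind it (bot.pinch_z is the distance from the TCP to the grasp point, in m); z points along the fingers, y is the direction in which the jaws open and shut (so a half turn about z gives the same grasp; the last joint's range is limited). The gripper opens to 94 mm and grips with 3 to 60 N. Pads are 16 mm wide; open, the fingers measure 119 mm over their backs; the gripper's body (75 mm by 177 mm) begins 78 mm behind the grasp point.
Start: joints at [57.897, 24.414, 4.234, 92.017, -1.954, 63.644, -3.845], TCP at [0.27, -0.619, 0.205] pointing down, gripper open.
Joint ranges: [-163.25, 163.25], [-28.42, 122.38], [-70.27, 78.77], [12.13, 141.07], [-58.53, 238.53], [9.26, 117.41], [-156.51, 156.51]. Speed limits (degrees/s): [108.29, 108.29, 136.94, 136.94, 172.46, 172.46, 172.46].

INTERFACE

Orientations are given as [roll, pitch, yaw] about the fixed x, y, z axes, in that order (R = Rz(yaw) Ry(pitch) Rx(roll)).
In Python, from cell import read_state, viewer, bot gives the robot as it stands. The module is installed in compiled form; this text tells all that it offers.
- The arm moves only by the tool carry_out, never from a script. Its argument "commands" is one flat list of numbers, 7 for each row, row after row: the turn, a rotation vector about the tool's x, y, z in rad, then the shift along the tool's x, y, z in cm, then the finger opening in cm, from 0 to 9.4. A call has 1 to 5 rows; each row is the pose to reach, as a shift and turn from the pose measured when the call began, along the tool's axes at that moment; what a row does not reach only later rows make up. A row lasts 1/10 s, in which the tool goes at most 50 mm and 8.59 degrees, less where a joint would pass 70% of its speed; a pose out of reach is approached as far as the arm can. A call with a gripper value outside its range is refused whole. The fingers move at their own pace and stop on an object; the grip force is fixed at half the most. Time passes only in rows, so rows that repeat a pose let the fingers close. It gives the time, the measured TCP pose, the force and the opening at its end, in the units of the state.
- read_state(): the state, without advancing time (a new reading comes with each control period).
- viewer.snapshot(name): name is "scene" or "top"; returns a dict with "pixels" (420x560x3 uint8, blue, green, red), "depth" (420x560 float32, m along the optical axis (not along the pixel's ray), 0 where there is no reading), "fovy" (degrees; the focal length in pixels is half the picture's height over the tangent of half this angle, whatever the lens; pixels are square), "cx", "cy" (the principal point, pixels), "k1" (the pictures are not rectified: a ray, as slopes to the right and down, at radius r is drawn at 1 + k1 r^2 times it, then the intrinsics apply), "pose" (4x4, takes a point from camera to world coordinates). Camera axes: x right, y up, looking along -z (the intrinsics and any distortion apply to the point x, -y, -z); pixel columns grow to the right and rows downward; lengths in m; the calibration is good to about 2 mm. A picture is of the moment at which its call begins.
- bot.job_done(): hands the job in, once; it reports no verdict.
The state is a dict: "clock": time; "qpos": joint angles; "joint_vel": joint speeds; "joint_efforts": joint torques, N m; "ee_pos": TCP position; "orientation": TCP orientation; "wrist_force": force on the tool from outside, world axes, zero at the start; "torque": the same for the moment, N m; "finger_gap": finger opening in m.
Only numpy, scipy, OpenCV 4.12 (cv2) and the standard library are available. Lean on these libraries where they do the work, as an engineer would, in place of code of your own. Each camera call takes 0.05 s, during which the arm holds its last target. There are 200 camera calls.

TASK

One chamber of the twin coolant strainer on the bench is still open, with its basket in view. Take the loose lid by its bar, put it into that open chamber with its two lugs going down through the two notches of the mouth, push it down against the basket's spring and turn it clockwise, seen from above, half way to its lock, so that the bar lines up with the single raised pips on the rim: the vent position, in which the chamber is bled. Stop there before it clicks into the lock, leave the other things on the bench where they are, and finish while still gripping the lid there: its return spring would turn it back, so do not let go.

Things in the scene. Friction and masses are not known exactly. Their poses are not given: they have to be found in the camera images.
- strainer: Twin coolant strainer, a grey cast housing fixed to the bench, 86 x 276 x 72 mm, with two round chambers 144 mm apart and a small gauge on its front (-x) between them. Origin at the centre of its underside, z up; chamber axes at its y = +72 and -72 mm; their rims, bright steel collars 91 mm across, at z = 72 mm.
- mouth_left (a point): Centre of the mouth at the strainer's +y end, at rim height; axes as the strainer's. Each mouth is a 48 mm hole in a lip 9 mm thick, with two notches 13 to 17 mm wide, reaching out to 32 mm from the centre, on its x axis (at +x and -x). Below the lip, lugs can turn clockwise (from above) by 90 degrees to the lock; the other way a stop lets them go less than 10 degrees.
- mouth_right (a point): The same at the strainer's -y end. On either rim, 40 mm from the centre, small raised pips: single ones 45 degrees clockwise of each notch (vent), pairs at 90 degrees (lock). A sprung return ring under the lip pushes an unlocked lid back towards the notches (0.1 N m, 0.16 at the vent). A sprung ball resists from about 60 degrees and clicks over near 85.
- basket: Steel strainer basket, 48 mm across, in whichever chamber is open; its origin lies on that chamber's axis, 16 mm above the bench. Its flat top is on a spring: the lid's underside meets it 11 mm below the rim and must be pushed to 16 mm (lugs just clear of the lip) to 20 mm (flange on the rim) below the rim before the lid can turn, against 3 N rising to 8 N.
- fitted_lid: A lid like the loose one, already locked and immovable on the other chamber, its bar across the line of the notches; the bar's top is 110 mm above the bench. Origin as the loose lid's, on that chamber's axis.
- lid: Loose aluminium lid, 0.25 kg, lying spigot down. Origin at the centre of its underside, z up. Spigot 42 mm across, z 0 to 20 mm, at its foot (z 0 to 7) two lugs 8 mm wide reaching 28.5 mm out along +x and -x; flange 70 mm across, z 20 to 28; bar handle on top, 60 mm along x (in line with the lugs), 14 mm thick, z 28 to 58: grip it there. Alike after half a turn.
- pliers: Combination pliers, 178 mm long, a bystander lying loose on the bench; leave it alone. Origin at the centre of its underside.
- punch: Steel punch, 126 mm long, a bystander lying loose on the bench; leave it alone. Origin at the centre of its underside.
- tape_measure: Tape measure, 62 x 75 x 35 mm, a bystander lying loose on the bench; leave it alone. Origin at the centre of its underside.
- bearing: Ball bearing, 52 mm across, 15 mm high, a bystander lying loose on the bench; leave it alone. Origin at the centre of its underside.
- nut_a: Hexagon nut, 30 mm across, 16 mm high, behind the strainer, a bystander lying loose on the bench; leave it alone. Origin at the centre of its underside.
- nut_b: The second such nut, beside the first, a bystander lying loose on the bench; leave it alone. Origin at the centre of its underside.

How it is judged (in metres and radians):
On the way:
1. the lid is down in the open chamber, its lugs below the lip (horizontal distance between lid and basket below 0.005 m and z of lid in the frame of strainer below 0.0565 m), for 0.1 s.
At the end, for the whole second after the job is handed in: The lid sits in the chamber that was open, within 5 mm of its axis, upright within 7 degrees, its underside at least 14.5 mm below the rim (lugs under the lip); its bar stands 45 degrees clockwise of the notches, within 10 degrees; it is at rest and gripped with over 2 N (horizontal distance between lid and basket below 0.005 m and z of lid in the frame of strainer below 0.0575 m and angle between the x axis of lid and the x axis of strainer, either way round between 0.6 and 0.97 rad and angle between lid's own z axis and vertical below 0.12 rad and contact force between the fingers and lid above 2 N and angular speed of lid below 0.15 rad/s); the arm keeps its last pose, push and grip.
It fails at once if the lid was turned on into the lock (more than 80 degrees) (horizontal distance between lid and basket below 0.006 m and z of lid in the frame of strainer below 0.058 m and angle between the x axis of lid and the x axis of strainer, either way round above 1.4 rad).
It fails at once if a bystander was shoved away (distance of any of pliers, punch, tape_measure, bearing, nut_a, nut_b from where it was at the start of the episode above 0.03 m).
It also fails if it takes over 43 s, if anything falls off the work surface, if the arm or the gripper's body presses on something with over 40 N, if the wrist force passes 120 N, or if a joint passes its speed limit or range.

## Working session

There is one attempt and no reset: what is moved stays moved. The work goes in short steps, Python scripts to look and compute and a tool call to move; the robot and the scene stay as the last step left them, time stands still between calls to the robot, and variables do not carry over. Pictures are saved under pics/ and viewed, about 8 in all and at most 12, crops included, and the job is handed in when it is done.

Besides the shell and the picture viewer there is one more tool, called after "Request:" by a JSON object that holds its "method" and its "body", one argument or row to a line. carry_out: Moves the arm, as the interface text tells. Its arguments: {"type":"object","properties":{"commands":{"type":"array"}},"required":["commands"]}

```bash
mkdir -p pics
cat > h.py <<'E'
import numpy as np, cv2
from cell import read_state, viewer, bot
def snap(n):
    s=viewer.snapshot(n); return s
def K(s):
    f=210/np.tan(np.radians(s['fovy'])/2); return np.array([[f,0,s['cx']],[0,f,s['cy']],[0,0,1.]])
def rays(s,uv):
    p=cv2.undistortPoints(np.array(uv,float).reshape(-1,1,2),K(s),np.array([s['k1'],0,0,0,0.])).reshape(-1,2)
    return np.c_[p[:,0],-p[:,1],-np.ones(len(p))]
def onz(s,uv,z):
    T=s['pose'];d=rays(s,uv)@T[:3,:3].T;o=T[:3,3]; return o+d*((z-o[2])/d[:,2])[:,None]
def cloud(s):
    v,u=np.mgrid[:420,:560]; d=s['depth'].ravel()
    r=rays(s,np.c_[u.ravel(),v.ravel()])*d[:,None]; return (r@s['pose'][:3,:3].T+s['pose'][:3,3]).reshape(420,560,3)
E
python3 - <<'E'
from h import *
for n in("scene","top"):
    s=snap(n);cv2.imwrite(f"pics/{n}0.png",s['pixels']);np.savez(f"{n}0.npz",**s)
    print(n,s['fovy'],s['cx'],s['cy'],s['k1'],s['pose'].round(3).tolist())
print(read_state())
E
```

```text
scene 57.507492176698584 280.09388304315206 211.7726790566075 -0.009288302166650487 [[-0.505, 0.536, -0.677, -0.017], [-0.863, -0.319, 0.391, 0.402], [-0.006, 0.782, 0.624, 0.606], [0.0, 0.0, 0.0, 1.0]]
top 47.78482322450512 281.0150749819455 213.76687624585398 0.03531868433739924 [[-0.079, 0.974, -0.211, 0.337], [-0.997, -0.079, 0.01, 0.073], [-0.007, 0.211, 0.977, 1.127], [0.0, 0.0, 0.0, 1.0]]
{'clock': 0.1, 'qpos': array([57.89829499, 24.44684923,  4.23170004, 92.0464475 , -1.95385238,
       63.64186897, -3.84523001]), 'joint_vel': array([-0.03279045, -0.06804784, -0.01188919, -0.07862317,  0.00145123,
       -0.01560321, -0.06346583]), 'joint_efforts': array([ 7.42159551e-03, -9.37473249e+01,  3.67690153e+00, -4.55036724e+01,
       -4.85383335e-02,  1.68464781e-02,  8.39141023e-06]), 'ee_pos': array([ 0.26937199, -0.61852027,  0.20485303]), 'orientation': array([-1.79937153e+02,  4.48885315e-03,  2.35333013e+01]), 'wrist_force': array([0.36264921, 0.03581569, 0.42797751]), 'torque': array([-0.02356764, -0.01010679, -0.03902859]), 'finger_gap': 0.09394053036919842}
```

View pics/top0.png

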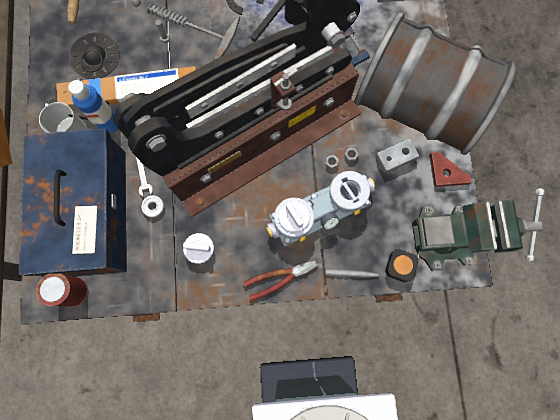

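View pics/scene0.png

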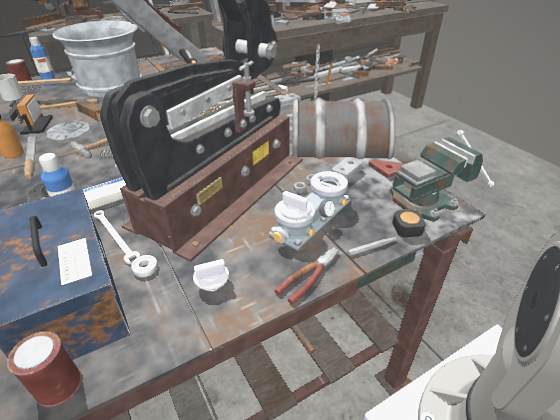

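The top view shows the loose lid at about (198,248). The left chamber (293,216) has the fitted lid and the right one (350,190) is open. Next is a zoom and measurement.

Run:
```python
from h import *
s=dict(np.load("top0.npz"));im=s['pixels']
a=cv2.resize(im[225:275,170:230],None,fx=6,fy=6,interpolation=cv2.INTER_CUBIC)
b=cv2.resize(im[165:245,258:380],None,fx=6,fy=6,interpolation=cv2.INTER_CUBIC)
o=np.zeros((300+0+0,0,3),np.uint8)
c=np.zeros((480,732+0,3),np.uint8);c[:]=b
cv2.imwrite("pics/z1.png",c)
S=dict(np.load("scene0.npz"))
d=cv2.resize(S['pixels'][245:300,180:240],None,fx=6,fy=6,interpolation=cv2.INTER_CUBIC)
o=np.zeros((330,720,3),np.uint8);o[:300,:360]=a;o[:,360:]=d;cv2.imwrite("pics/z2.png",o)
P=cloud(s);Q=cloud(S)
def comp(P,c,r,z0,z1):
    m=(np.hypot(P[...,0]-c[0],P[...,1]-c[1])<r)&(P[...,2]>z0)&(P[...,2]<z1);return P[m]
for nm,uv in(("lid",(198,248)),("fit",(293,216)),("open",(350,190))):
    c=onz(s,[uv],.05)[0];print(nm,c.round(3))
    for W,n in((P,'top'),(Q,'scene')):
        for z0,z1 in((.022,.034),(.048,.066),(.066,.08),(.10,.118)):
            p=comp(W,c,.06,z0,z1)
            if len(p)>15:
                (x,y),(w,h),an=cv2.minAreaRect((p[:,:2]*1000).astype(np.float32))
                print(n,z0,z1,len(p),p[:,:].mean(0).round(4),'rect',np.round([x,y,w,h,an],1),'zmed',np.median(p[:,2]).round(4))
```

```text
lid [0.505 0.257 0.05 ]
top 0.022 0.034 502 [0.5084 0.2609 0.0276] rect [509.5 262.1  68.3  68.5  36.1] zmed 0.0275
top 0.048 0.066 164 [0.5092 0.2615 0.0562] rect [509.7 261.5  58.3  14.4  79.1] zmed 0.0565
scene 0.022 0.034 442 [0.4917 0.2646 0.0281] rect [496.8 262.9  70.   48.5  76.6] zmed 0.028
scene 0.048 0.066 234 [0.5053 0.2612 0.0554] rect [507.5 260.6  59.6  16.4  79.1] zmed 0.0566
fit [0.562 0.034 0.05 ]
top 0.022 0.034 29 [0.5187 0.025  0.0299] rect [529.5  33.5 116.1  46.7  89.7] zmed 0.0317
top 0.048 0.066 161 [0.5544 0.0148 0.0548] rect [553.8  26.2  77.6 117.5  45.3] zmed 0.0528
top 0.066 0.08 837 [0.5536 0.0325 0.074 ] rect [556.6  32.4  89.8  90.2  76.1] zmed 0.0734
top 0.1 0.118 173 [0.5557 0.0327 0.108 ] rect [556.5  32.5  59.6  14.7  27.2] zmed 0.1083
scene 0.022 0.034 114 [0.5191 0.036  0.0284] rect [536.7  34.8 103.8  54.6  75.8] zmed 0.0286
scene 0.048 0.066 211 [0.5276 0.054  0.0577] rect [537.7  33.9 109.8  59.5  79.8] zmed 0.0584
scene 0.066 0.08 492 [0.5381 0.0445 0.0736] rect [549.1  36.4  90.8  78.7  55.9] zmed 0.0725
scene 0.1 0.118 170 [0.5518 0.0341 0.107 ] rect [554.2  33.2  59.2  14.4  29.4] zmed 0.1081
open [ 0.613 -0.104  0.05 ]
top 0.022 0.034 39 [ 0.5768 -0.1166  0.0297] rect [ 592.5 -115.6   57.3   86.2   59.1] zmed 0.0312
top 0.048 0.066 347 [ 0.6051 -0.092   0.0568] rect [ 606.  -104.1   82.7  114.5   16.4] zmed 0.0578
top 0.066 0.08 820 [ 0.6088 -0.1011  0.0707] rect [ 609.7 -100.9   87.9   89.2   83. ] zmed 0.0707
scene 0.022 0.034 55 [ 0.567  -0.1092  0.0288] rect [ 593.8 -126.2   44.9   79.1   67.7] zmed 0.0297
scene 0.048 0.066 350 [ 0.5976 -0.0889  0.0578] rect [598.8 -94.4  79.7  89.   18.6] zmed 0.0584
scene 0.066 0.08 507 [ 0.6045 -0.099   0.0713] rect [ 606.5 -100.4   89.2   89.1   86.1] zmed 0.0716
```

View pics/z1.png

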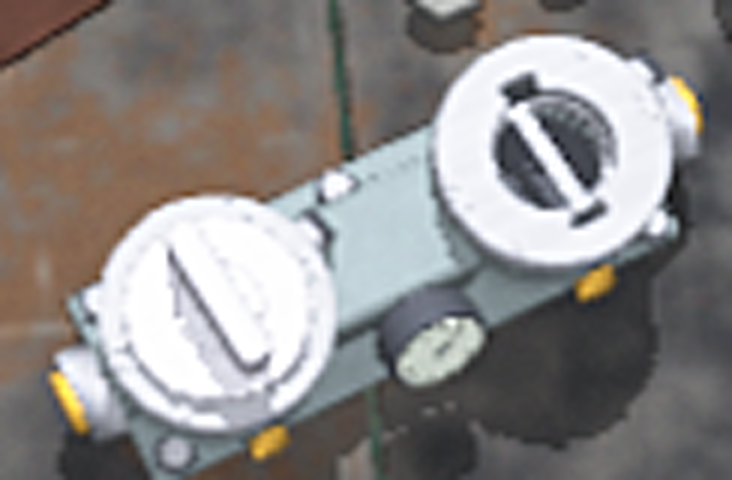

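View pics/z2.png

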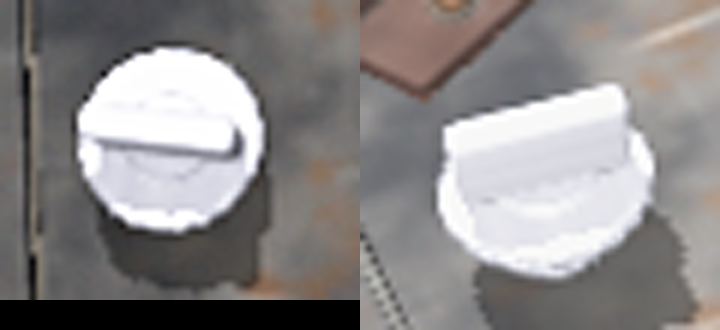

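The lid's bar lies at about 79° yaw, and the strainer's x axis at about 21.7° from the two rim centres. The notches in z1, at (520,88) and (590,213), fit that line. The fitted lid's bar appears roughly in line with the notches, not across them, but that doesn't affect the work. I'll add a move helper and start.

```bash
cat > go.py <<'E'
import sys
from h import *
from scipy.spatial.transform import Rotation as R
def plan(x,y,z,yaw):
    s=read_state();A=R.from_euler('xyz',s['orientation'],degrees=True);B=R.from_euler('xyz',[180,0,yaw],degrees=True)
    t=A.inv().apply(np.array([x,y,z])-s['ee_pos'])*100; r=(A.inv()*B).as_rotvec()
    print('rot',r.round(3),'shift cm',t.round(2),'rows',np.linalg.norm(t)/5,np.linalg.norm(r)/.15)
    print('now',s['clock'],s['ee_pos'].round(4),s['orientation'].round(2),s['wrist_force'].round(1),s['torque'].round(2),round(s['finger_gap'],4),'q',s['qpos'].round(0))
if __name__=='__main__': plan(*map(float,sys.argv[1:5]))
E
python3 go.py .43 -.42 .33 23.5
python3 - <<'E'
from h import *
s=dict(np.load("top0.npz"))
n=onz(s,[(344.7,179.7),(356.3,200.5)],.06);print(n,np.degrees(np.arctan2(*(n[0]-n[1])[[1,0]])))
P=cloud(s)
g=(P[...,0]>.3)&(P[...,0]<.7)
for y in np.arange(-.6,.4,.1):
  m=g&(abs(P[...,1]-y)<.05);print(y.round(1),P[m][:,2].max().round(3))
E
```

```text
rot [-0.001  0.     0.001] shift cm [ 22.65 -11.8  -12.5 ] rows 5.687650430195342 0.008292058170755567
now 0.1 [ 0.2694 -0.6185  0.2049] [-179.94    0.     23.53] [0.4 0.  0.4] [-0.02 -0.01 -0.04] 0.0939 q [58. 24.  4. 92. -2. 64. -4.]
[[ 0.6363941  -0.09281238  0.06      ]
 [ 0.58452862 -0.11413642  0.06      ]] 22.349591664119814
-0.6 -0.837
-0.5 0.13
-0.4 0.142
-0.3 0.139
-0.2 0.12
-0.1 0.078
-0.0 0.114
0.1 1.127
0.2 0.276
0.3 0.352
```

Request:
{"method": "carry_out", "body": {
  "commands": [0,0,0,4,-2,-5,9.4,0,0,0,8,-4,-10,9.4,0,0,0,12,-6,-13,9.4,0,0,0,17,-9,-13,9.4,0,0,0,22,-11.8,-13,9.4]
}}

```text
clock: 0.6
ee_pos: [0.397, -0.4586, 0.3316]
orientation: [179.9, -0.0, 23.5]
wrist_force: [0.4, -0.2, 0.9]
finger_gap: 0.0936
```

```bash
python3 go.py .5 -.2 .33 45; python3 go.py .5 .05 .28 79
```

```text
rot [ 0.001 -0.    -0.376] shift cm [ 19.75 -19.61   0.15] rows 5.566579574733097 2.5042937106411562
now 0.6 [ 0.397  -0.4586  0.3316] [ 1.7994e+02 -3.0000e-02  2.3480e+01] [ 0.4 -0.2  0.9] [-0.03 -0.08  0.04] 0.0936 q [ 43.  13.  -0.  92.   0.  75. -24.]
rot [ 0.001 -0.    -0.969] shift cm [ 29.71 -42.55   5.14] rows 10.428987718396723 6.460366246493116
now 0.6 [ 0.397  -0.4586  0.3316] [ 1.7994e+02 -3.0000e-02  2.3480e+01] [ 0.4 -0.2  0.9] [-0.03 -0.08  0.04] 0.0936 q [ 43.  13.  -0.  92.   0.  75. -24.]
```

Request:
{"method": "carry_out", "body": {
  "commands": [0,0,-0.13,4,-4,0,9.4,0,0,-0.26,8,-8,0,9.4,0,0,-0.38,12,-12,0,9.4,0,0,-0.38,16,-16,0,9.4,0,0,-0.38,20,-20,0,9.4]
}}

```text
clock: 1.1
ee_pos: [0.4884, -0.2251, 0.3315]
orientation: [179.9, -0.0, 45.3]
wrist_force: [0.8, -0.6, 0.5]
finger_gap: 0.0941
```

```bash
python3 go.py .51 .04 .26 79
```

```text
rot [ 0.001  0.    -0.589] shift cm [ 20.35 -17.14   7.13] rows 5.508542237092334 3.925644344428217
now 1.1 [ 0.4884 -0.2251  0.3315] [179.94  -0.    45.26] [ 0.8 -0.6  0.5] [-0.05 -0.05  0.01] 0.0941 q [ 29.   7. -12.  99.   2.  74. -28.]
```

Request:
{"method": "carry_out", "body": {
  "commands": [0,0,-0.13,4,-3.4,0,9.4,0,0,-0.26,8,-6.8,1,9.4,0,0,-0.39,12,-10.2,3,9.4,0,0,-0.52,16,-13.6,5,9.4,0,0,-0.59,20.3,-17,7,9.4]
}}

```text
clock: 1.6
ee_pos: [0.5074, 0.0139, 0.2706]
orientation: [179.9, 0.0, 79.4]
wrist_force: [1.2, -0.6, -1.0]
finger_gap: 0.0942
```

```bash
python3 go.py .509 .2615 .15 79.1
```

```text
rot [0.001 0.001 0.004] shift cm [24.37 -4.43 12.03] rows 5.507671856335111 0.03088557676830799
now 1.6 [0.5074 0.0139 0.2706] [1.7993e+02 4.0000e-02 7.9350e+01] [ 1.2 -0.6 -1. ] [-0.02 -0.12 -0.01] 0.0942 q [ 15.   7. -26. 107.   3.  66. -23.]
```

Run:
```python
from h import *
for n in("top","scene"):
  P=cloud(dict(np.load(n+"0.npz"))).reshape(-1,3)
  for z in(.06,.1,.2):
    m=(P[:,2]>z)&(P[:,2]<.5)&(abs(P[:,1]-.2615)<.07)&(P[:,0]>.3);p=P[m]; p=p[np.argsort(p[:,0])]
    print(n,z,p[:3].round(3).tolist())
  m=(P[:,2]>.1)&(P[:,2]<.5)&(abs(P[:,0]-.51)<.1)&(P[:,1]>.2)
  print(P[m][:,1].min() if m.any() else None)
```

```text
top 0.06 [[0.499, 0.237, 0.061], [0.5, 0.24, 0.06], [0.503, 0.253, 0.06]]
top 0.1 [[0.629, 0.301, 0.121], [0.63, 0.299, 0.128], [0.63, 0.299, 0.119]]
top 0.2 [[0.647, 0.322, 0.299], [0.648, 0.323, 0.232], [0.648, 0.321, 0.302]]
0.4302241204417271
scene 0.06 [[0.5, 0.236, 0.06], [0.505, 0.255, 0.06], [0.627, 0.298, 0.065]]
scene 0.1 [[0.628, 0.301, 0.127], [0.628, 0.299, 0.116], [0.628, 0.297, 0.102]]
scene 0.2 [[0.646, 0.321, 0.275], [0.646, 0.323, 0.275], [0.646, 0.322, 0.285]]
0.4320048653680535
```

Request:
{"method": "carry_out", "body": {
  "commands": [0,0,0,4.8,-1,0.5,9.4,0,0,0,9.6,-2,1,9.4,0,0,0,14.4,-3,3,9.4,0,0,0,19.4,-4.4,5,9.4,0,0,0,24.4,-4.4,7,9.4]
}}

```text
clock: 2.1
ee_pos: [0.5066, 0.2521, 0.2045]
orientation: [179.9, 0.1, 79.4]
wrist_force: [0.8, -0.6, 0.6]
finger_gap: 0.0937
```

```bash
python3 go.py .509 .2615 .10 79.1; python3 go.py .509 .2615 .033 79.1
```

```text
rot [0.002 0.001 0.005] shift cm [ 0.98  0.05 10.45] rows 2.09905743056174 0.034041001301661065
now 2.1 [0.5066 0.2521 0.2045] [1.7991e+02 6.0000e-02 7.9370e+01] [ 0.8 -0.6  0.6] [-0.04 -0.09 -0.  ] 0.0937 q [ -5.  17. -34. 105.  11.  61. -54.]
rot [0.002 0.001 0.005] shift cm [ 0.99  0.04 17.15] rows 3.435532165970879 0.034041001301661065
now 2.1 [0.5066 0.2521 0.2045] [1.7991e+02 6.0000e-02 7.9370e+01] [ 0.8 -0.6  0.6] [-0.04 -0.09 -0.  ] 0.0937 q [ -5.  17. -34. 105.  11.  61. -54.]
```

Request:
{"method": "carry_out", "body": {
  "commands": [0.002,0,0,1,0,4,9.4,0.002,0,0,1,0,8.5,9.4,0.002,0,0,1,0,12,9.4,0.002,0,0,1,0,15,9.4,0.002,0,0,1,0,16,9.4]
}}

```text
clock: 2.6
ee_pos: [0.5069, 0.2608, 0.0415]
orientation: [-179.8, 0.2, 79.4]
wrist_force: [0.0, -0.3, 0.3]
finger_gap: 0.0941
```

```bash
python3 go.py .509 .2615 .034 79.1
```

```text
rot [-0.004  0.004  0.005] shift cm [0.11 0.19 0.75] rows 0.1560572365368778 0.04975618689459379
now 2.6 [0.5069 0.2608 0.0415] [-179.77    0.2    79.4 ] [ 0.  -0.3  0.3] [-0.04 -0.08  0.04] 0.0941 q [-10.  29. -30. 111.  20.  45. -62.]
```

Request:
{"method": "carry_out", "body": {
  "commands": [-0.003,0.003,0,0.1,0.2,0.7,9.4,-0.003,0.003,0,0.1,0.2,0.75,4,-0.003,0.003,0,0.1,0.2,0.75,0,-0.003,0.003,0,0.1,0.2,0.75,0,-0.003,0.003,0,0.1,0.2,0.75,0]
}}

```text
clock: 3.1
ee_pos: [0.5096, 0.2615, 0.0349]
orientation: [180.0, -0.0, 79.4]
wrist_force: [0.8, 0.0, -0.6]
finger_gap: 0.0654
```

Request:
{"method": "carry_out", "body": {
  "commands": [0,0,0,0,0,0,0,0,0,0,0,0,0,0,0,0,0,0,0,0,0,0,0,0,0,0,0,0,0,0,0,0,0,0,0]
}}

```text
clock: 3.6
ee_pos: [0.5096, 0.2616, 0.0349]
orientation: [180.0, -0.0, 79.4]
wrist_force: [-0.7, 0.1, 0.7]
finger_gap: 0.0253
```

```bash
python3 go.py .509 .26 .18 79.1
```

```text
rot [ 0.    -0.     0.005] shift cm [ -0.16  -0.03 -14.51] rows 2.902262020433851 0.03279616864639057
now 3.6 [0.5096 0.2616 0.0349] [ 1.7999e+02 -1.0000e-02  7.9380e+01] [-0.7  0.1  0.7] [-0.03 -0.03 -0.02] 0.0253 q [-10.  30. -30. 112.  21.  44. -63.]
```

Closing runs at about 8 mm per row, so two rows remain. I'll let it close, then lift.

Request:
{"method": "carry_out", "body": {
  "commands": [0,0,0,0,0,0,0,0,0,0,0,0,0,0,0,0,0,0,0,0,0,0,0,0,0,0,0,0,0,0,0,0,0,0,0]
}}

```text
clock: 4.1
ee_pos: [0.5095, 0.2615, 0.0348]
orientation: [180.0, -0.0, 79.4]
wrist_force: [0.6, -0.9, -1.9]
finger_gap: 0.0138
```

Request:
{"method": "carry_out", "body": {
  "commands": [0,0,0,0,0,-1,0,0,0,0,0,0,-4,0,0,0,0,0,0,-8,0,0,0,0,0,0,-12,0,0,0,0,0,0,-15,0]
}}

```text
clock: 4.6
ee_pos: [0.5096, 0.2619, 0.188]
orientation: [179.9, -0.1, 79.4]
wrist_force: [0.3, -0.1, -2.7]
finger_gap: 0.0138
```

```bash
python3 go.py .555 .05 .2 50;python3 go.py .608 -.1007 .16 22
```

```text
rot [ 0.001 -0.002  0.513] shift cm [-19.99   8.36  -1.21] rows 4.341132091315059 3.421135904120549
now 4.6 [0.5096 0.2619 0.188 ] [ 1.7992e+02 -8.0000e-02  7.9400e+01] [ 0.3 -0.1 -2.7] [ 0.02 -0.11 -0.04] 0.0138 q [ -5.  19. -34. 105.  12.  60. -55.]
rot [ 1.000e-03 -2.000e-03  1.002e+00] shift cm [-33.84  16.33   2.78] rows 7.535501474919026 6.679071201425958
now 4.6 [0.5096 0.2619 0.188 ] [ 1.7992e+02 -8.0000e-02  7.9400e+01] [ 0.3 -0.1 -2.7] [ 0.02 -0.11 -0.04] 0.0138 q [ -5.  19. -34. 105.  12.  60. -55.]
```

Request:
{"method": "carry_out", "body": {
  "commands": [0,0,0.12,-4.5,1.9,-0.5,0,0,0,0.24,-9,3.8,-1,0,0,0,0.36,-13.5,5.7,-1,0,0,0,0.48,-18,7.6,-1,0,0,0,0.6,-22,9.8,-1,0]
}}

```text
clock: 5.1
ee_pos: [0.5652, 0.0253, 0.1989]
orientation: [179.9, -0.1, 44.7]
wrist_force: [1.1, 0.3, -2.6]
finger_gap: 0.0138
```

```bash
python3 go.py .608 -.1007 .16 22
```

```text
rot [ 0.001 -0.002  0.397] shift cm [-5.83 11.96  3.89] rows 2.772460222695311 2.644295543485708
now 5.1 [0.5652 0.0253 0.1989] [ 1.7994e+02 -1.2000e-01  4.4730e+01] [ 1.1  0.3 -2.6] [ 0.01 -0.04  0.04] 0.0138 q [ 10.  16. -23. 106.   7.  60. -61.]
```

Request:
{"method": "carry_out", "body": {
  "commands": [0,0,0.14,-2,4,0,0,0,0,0.28,-4,8,1,0,0,0,0.397,-5.8,12,2.5,0,0,0,0.397,-5.8,12,4.5,0,0,0,0.397,-5.8,12,5,0]
}}

```text
clock: 5.6
ee_pos: [0.6074, -0.1015, 0.1473]
orientation: [-179.9, -0.0, 21.9]
wrist_force: [-0.9, -0.7, -2.6]
finger_gap: 0.0139
```

Request:
{"method": "carry_out", "body": {
  "commands": [0,0,0,0,0,0,0,0,0,0,0,0,0,0]
}}

```text
clock: 5.8
ee_pos: [0.6075, -0.1004, 0.1482]
orientation: [-179.9, -0.0, 22.0]
wrist_force: [-1.1, 0.5, -1.8]
finger_gap: 0.0137
```

```bash
python3 go.py .608 -.1007 .12 22
python3 - <<'E'
from h import *
for n in("scene","top"):
    s=snap(n);np.savez(n+"1.npz",**s);cv2.imwrite(f"pics/{n}1.png",cv2.resize(s['pixels'][110:270,220:420],None,fx=3,fy=3,interpolation=cv2.INTER_CUBIC))
    P=cloud(s).reshape(-1,3);st=read_state();c=st['ee_pos']
    # flange top / bar top / flange side heights about tcp
    for z0,z1 in((-.012,.004),(.019,.03)):
        m=(np.hypot(P[:,0]-c[0],P[:,1]-c[1])<.05)&(P[:,2]-c[2]>z0)&(P[:,2]-c[2]<z1);p=P[m]
        if len(p)>10: print(n,z0,len(p),np.round(cv2.minAreaRect((p[:,:2]*1000).astype(np.float32))[0]+cv2.minAreaRect((p[:,:2]*1000).astype(np.float32))[1]+(cv2.minAreaRect((p[:,:2]*1000).astype(np.float32))[2],),1),np.percentile(p[:,2],[5,50,95]).round(4))
E
```

```text
rot [-0.002 -0.001  0.   ] shift cm [0.04 0.05 2.82] rows 0.5642672984724036 0.012306780993745967
now 5.8 [ 0.6075 -0.1004  0.1482] [-1.799e+02 -4.000e-02  2.200e+01] [-1.1  0.5 -1.8] [-0.06 -0.03  0.06] 0.0137 q [ 15.  23. -15. 102.   7.  56. -71.]
scene -0.012 296 [596.9 -93.3  68.8  50.9  48.7] [0.1376 0.1418 0.1505]
scene 0.019 112 [602.2 -98.5  53.3  33.2  47.5] [0.1682 0.1711 0.1771]
top -0.012 228 [ 589.7 -105.    36.4   66.9   10.6] [0.1378 0.1407 0.1451]
top 0.019 28 [ 584.2 -109.3    9.7   13.    30. ] [0.1678 0.1704 0.1716]
```

View pics/scene1.png

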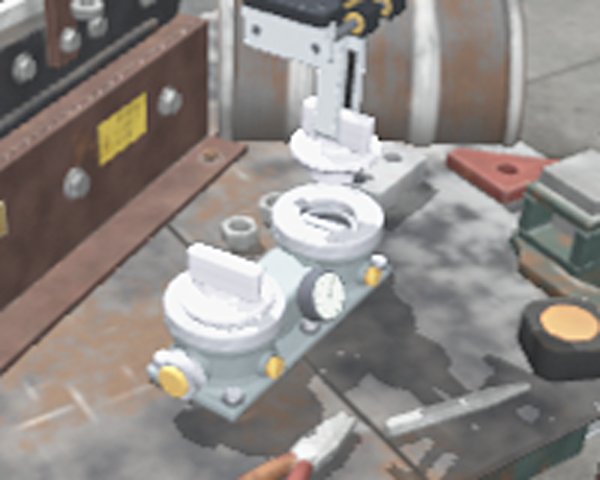

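The scene view shows the lid held level above the open mouth, in crop at (335,150) over (327,220). I'll compare the lid flange circle with the rim circle in each camera, which cancels calibration bias.

Run:
```python
from h import *
from scipy.optimize import least_squares
def circ(p,r,c0):
    h=cv2.convexHull((p*1000).astype(np.float32))[:,0]
    # densify outer boundary: farthest point per angular bin about c0
    a=np.arctan2(*(p*1000-c0).T[::-1]);rad=np.hypot(*(p*1000-c0).T)
    e=[]
    for b in np.arange(-np.pi,np.pi,.15):
        m=(a>=b)&(a<b+.15)
        if m.any() and rad[m].max()>r-5: e.append((p*1000)[m][rad[m].argmax()])
    e=np.array(e);q=least_squares(lambda c:np.hypot(*(e-c).T)-r,c0,loss='soft_l1',f_scale=.7).x
    return q.round(2),len(e),np.abs(np.hypot(*(e-q).T)-r).mean().round(2)
for n in("scene","top"):
    a=cloud(dict(np.load(n+"0.npz"))).reshape(-1,3);b=cloud(dict(np.load(n+"1.npz"))).reshape(-1,3)
    def sel(P,c,r,z0,z1): m=(np.hypot(P[:,0]-c[0]/1e3,P[:,1]-c[1]/1e3)<r/1e3)&(P[:,2]>z0)&(P[:,2]<z1);return P[m][:,:2]
    print(n,'rim',circ(sel(a,(608,-101),49,.0685,.075),45,np.array([608,-101.])))
    print(n,'lid0',circ(sel(a,(509,261),38,.0245,.031),34.6,np.array([509,261.])))
    print(n,'lid1',circ(sel(b,(607.5,-100.4),38,.1385,.145),34.6,np.array([607.5,-100.4])))
```

```text
scene rim (array([ 607.04, -100.8 ]), 42, np.float64(0.66))
scene lid0 (array([507.39, 260.31]), 27, np.float64(0.51))
scene lid1 (array([ 604.96, -100.24]), 27, np.float64(0.94))
top rim (array([ 609.44, -100.75]), 42, np.float64(0.43))
top lid0 (array([510.02, 262.51]), 39, np.float64(0.68))
top lid1 (array([ 606.32, -100.21]), 19, np.float64(0.45))
```

```bash
python3 go.py .6095 -.1008 .10 21.9
```

```text
rot [-0.001 -0.001  0.001] shift cm [0.14 0.08 4.85] rows 0.9706485956508695 0.015505451234324955
now 5.9 [ 0.6078 -0.1006  0.1485] [-1.7994e+02 -8.0000e-02  2.1980e+01] [ 0.7 -0.1 -2. ] [ 0.01 -0.02 -0.01] 0.0139 q [ 15.  23. -15. 102.   7.  56. -71.]
```

Request:
{"method": "carry_out", "body": {
  "commands": [0,0,0,0.14,0.08,1.5,0,0,0,0,0.14,0.08,3,0,0,0,0,0.14,0.08,3.6,0,0,0,0,0.14,0.08,4.3,0,0,0,0,0.14,0.08,4.8,0]
}}

```text
clock: 6.4
ee_pos: [0.6092, -0.1007, 0.0996]
orientation: [-179.9, -0.0, 22.0]
wrist_force: [0.2, -0.3, -2.6]
finger_gap: 0.0137
```

```bash
python3 go.py .6095 -.1008 .087 21.9
```

```text
rot [-0.001 -0.001  0.001] shift cm [0.02 0.02 1.26] rows 0.25224055612131663 0.014906505384935874
now 6.4 [ 0.6092 -0.1007  0.0996] [-1.7991e+02 -4.0000e-02  2.1980e+01] [ 0.2 -0.3 -2.6] [ 0.   -0.01  0.01] 0.0137 q [ 15.  26. -15. 104.   8.  51. -72.]
```

No contact, so the lugs are in the notches. Pushing down.

Request:
{"method": "carry_out", "body": {
  "commands": [0,0,0,0,0,0.4,0,0,0,0,0,0,0.7,0,0,0,0,0,0,1.0,0,0,0,0,0,0,1.25,0,0,0,0,0,0,1.25,0]
}}

```text
clock: 6.9
ee_pos: [0.6094, -0.1007, 0.0872]
orientation: [-179.9, -0.1, 22.0]
wrist_force: [-2.5, -1.0, 4.3]
finger_gap: 0.0138
```

```bash
python3 go.py .6095 -.1008 .087 -23.1
python3 - <<'E'
from h import *
for n in("scene","top"):
    s=snap(n);P=cloud(s).reshape(-1,3);np.savez(n+"2.npz",**s)
    m=(np.hypot(P[:,0]-.6085,P[:,1]+.1007)<.033)&(P[:,2]>.074)&(P[:,2]<.087)
    print(n,m.sum(),np.percentile(P[m][:,2],[10,50,90]).round(4))
E
```

```text
rot [-0.002 -0.     0.787] shift cm [0.01 0.01 0.02] rows 0.004528327256237057 5.24588658643528
now 6.9 [ 0.6094 -0.1007  0.0872] [-1.7993e+02 -6.0000e-02  2.1980e+01] [-2.5 -1.   4.3] [0.09 0.53 0.03] 0.0138 q [ 15.  27. -14. 105.   8.  49. -72.]
scene 178 [0.0797 0.0812 0.0844]
top 145 [0.0768 0.0798 0.0827]
```

The net push is about 7 N and the flange top is near z 0.080, so the lid is roughly 18–19 mm down. Turning clockwise.

Request:
{"method": "carry_out", "body": {
  "commands": [0,0,0.1,0,0,0,0,0,0,0.2,0,0,0,0,0,0,0.3,0,0,0,0,0,0,0.4,0,0,0,0,0,0,0.4,0,0,0,0]
}}

```text
clock: 7.5
ee_pos: [0.6097, -0.1015, 0.0877]
orientation: [-180.0, -0.1, -1.1]
wrist_force: [0.1, -5.0, 3.4]
finger_gap: 0.0139
```

```bash
python3 go.py .6095 -.1008 .087 -23.1
```

```text
rot [-0.001 -0.001  0.385] shift cm [-0.02 -0.07  0.07] rows 0.020773307472791137 2.564662385561618
now 7.5 [ 0.6097 -0.1015  0.0877] [-1.7997e+02 -7.0000e-02 -1.0600e+00] [ 0.1 -5.   3.4] [-1.28 -0.01  0.07] 0.0139 q [ 11.  27.  -9. 105.   5.  49. -92.]
```

Request:
{"method": "carry_out", "body": {
  "commands": [0,0,0.1,0,-0.07,0.05,0,0,0,0.2,0,-0.07,0.05,0,0,0,0.3,0,-0.07,0.05,0,0,0,0.4,0,-0.07,0.05,0,0,0,0.4,0,-0.07,0.05,0]
}}

```text
clock: 8.0
ee_pos: [0.6098, -0.1016, 0.0876]
orientation: [-180.0, -0.1, -24.0]
wrist_force: [-1.0, -4.5, 5.7]
finger_gap: 0.0139
```

Request:
{"method": "carry_out", "body": {
  "commands": [0,0,0,0,0,0,0,0,0,0,0,0,0,0]
}}

```text
clock: 8.2
ee_pos: [0.6098, -0.1017, 0.0877]
orientation: [-180.0, -0.1, -23.9]
wrist_force: [-2.1, -2.2, 3.9]
finger_gap: 0.0136
```

```bash
python3 go.py .6095 -.1008 .087 -23.1
python3 - <<'E'
from h import *
ims=[]
for n in("scene","top"):
    s=snap(n);P=cloud(s);np.savez(n+"3.npz",**s);ims.append(cv2.resize(s['pixels'][140:250,280:400],None,fx=3.3,fy=3.3,interpolation=cv2.INTER_CUBIC))
    r=np.hypot(P[...,0]-.6085,P[...,1]+.1007)
    p=P[(r<.033)&(P[...,2]>.074)&(P[...,2]<.086)];print(n,np.percentile(p[:,2],[10,50,90]).round(4))
    p=P[(r<.036)&(P[...,2]>.088)&(P[...,2]<.114)]
    print(n,'bar+fingers',len(p),np.round(np.hstack(cv2.minAreaRect((p[:,:2]*1000).astype(np.float32))),1))
cv2.imwrite("pics/f3.png",np.hstack(ims))
E
```

```text
rot [-0.    -0.002 -0.014] shift cm [-0.06 -0.07  0.07] rows 0.02375552104102144 0.09271317488950706
now 8.2 [ 0.6098 -0.1017  0.0877] [-1.800e+02 -1.000e-01 -2.389e+01] [-2.1 -2.2  3.9] [-0.54  0.46  0.17] 0.0136 q [   6.   26.   -4.  105.    2.   48. -112.]
scene [0.0797 0.0811 0.0834]
scene bar+fingers 193 [602.2 -99.8  47.5  36.8   7.2]
top [0.0773 0.0801 0.0824]
top bar+fingers 129 [599.4 -96.9  37.4  32.   11.5]
```

View pics/f3.png

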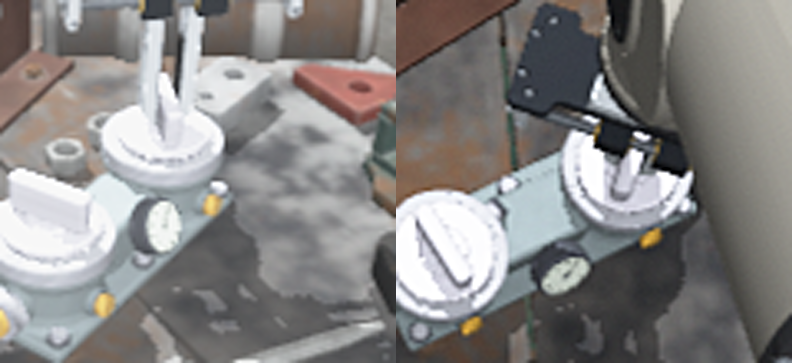

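The lid is down and turned: in the top crop the bar at (625,178) now leans up and to the right. The vertical torque is 0.17 N m, matching the vent spring. One quantitative check of the bar angle before handing in, from the saved views.

Run:
```python
from h import *
from scipy.spatial.transform import Rotation as R
c=np.array([.6098,-.1017])
for n in("scene","top"):
  P=cloud(dict(np.load(n+"3.npz"))).reshape(-1,3)
  q=np.c_[(P[:,:2]-c)]; a=np.radians(-23.9);u=q@[np.cos(a),np.sin(a)];v=q@[-np.sin(a),np.cos(a)]
  m=(P[:,2]>.090)&(P[:,2]<.114)&(abs(v)<.02)&(u<-.010)&(u>-.034)
  for lo in np.arange(-.034,-.010,.006):
    k=m&(u>=lo)&(u<lo+.006)
    if k.sum()>3: print(n,round(lo,3),k.sum(),'v range mm',(v[k].min()*1e3).round(1),(v[k].max()*1e3).round(1),'ztop',P[k][:,2].max().round(4))
```

```text
scene -0.034 42 v range mm -6.9 6.4 ztop 0.1109
scene -0.028 18 v range mm -4.4 7.1 ztop 0.1127
scene -0.022 7 v range mm -6.2 6.5 ztop 0.1107
scene -0.016 49 v range mm -18.1 18.5 ztop 0.1138
top -0.034 17 v range mm -5.9 7.0 ztop 0.1102
top -0.028 22 v range mm -5.7 7.5 ztop 0.113
top -0.022 16 v range mm -5.6 7.6 ztop 0.1111
top -0.016 23 v range mm -15.4 12.5 ztop 0.1109
```

The bar is parallel to the tool axis, with its edges at a constant ±7 mm, so it stands at about −24°. That is about 46° clockwise of the notches. Handing in.

```bash
python3 -c "
from cell import *
print(bot.job_done());s=read_state();print(s['clock'],s['orientation'],s['ee_pos'],s['finger_gap'])"
```

```text
the job is handed in; nothing more can be done
None
the job is handed in; nothing more can be done
```

The lid is in the open (right-hand) chamber at the vent position. I handed the job in at about 8.3 s with the gripper still closed on its bar; no verdict is reported.

**What I did:** I took the lid by its bar and lowered it with both lugs through the notches. I pushed it down against the spring and turned it clockwise in two steps, never further than the vent.

**Last checks:**
- **Angle:** the bar stands at −24°, against about 22° for the notches, so about 46° clockwise. Depth points along the bar from both cameras agree with the tool's direction.
- **Height:** the lid's underside is at about 53 mm, roughly 19 mm below the rim. This comes from the tool height and the depth of the flange top, which was 80–81 mm.
- **Spring and grip:** the vertical torque was 0.17 N m, matching the return spring at the vent. The finger gap was 13.6 mm on the 14 mm bar.
- **Centring:** the gripper ended within about 1 mm of the point I aimed for. I could not measure the lid's centre in the mouth directly.

**What disagreed:**
- The two cameras differ by about 2–3 mm. I cancelled this by comparing lid and rim within each view.
- The fitted lid's bar looked nearly in line with the notches, not across them as described. I left it alone and it did not affect the work.

I did not measure the bystanders again. The arm passed well above them, and the ones in my last views looked unmoved.

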